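# Hold a cast lever level over the packing cradle for the check camera

## Robot

A 6-joint arm with a two-finger parallel gripper is mounted at the origin on the work surface. World frame = base frame: x ahead of the robot, y to its left, z up, the work surface at z = 0. Lengths are in m, angles in rad, forces in N, time in s.
With the tool pointing down it reaches from about 0.3 to 1 m from the base axis. Payload 5.1 kg.
Tool frame: the origin (TCP) lies midway between the tips of the shut fingers; the grasp point (between the pads) lies 19 mm behind it; z points along the fingers, y is the line along which they close (so a half turn about z gives the same grasp; the last joint's range is limited). The gripper opens to 95 mm and grips with 3 to 60 N. Pads are 20 mm wide; open, the fingers measure 119 mm over their backs; the gripper's body (75 mm by 180 mm) begins 59 mm behind the grasp point.
Start: joints at [-1.432, 0.124, 1.65, -0, 1.367, -0.083], TCP at [0.143, -0.634, 0.215] pointing down, gripper open.
Joint ranges: [-2.61, 2.61], [-1.02, 2.33], [0.03, 2.71], [-1.35, 4.49], [0.32, 2.68], [-2.91, 2.91]. Speed limits (rad/s): [2.57, 2.57, 3.14, 3.14, 3.14, 3.14].

## Interface

Orientations are given as [roll, pitch, yaw] about the fixed x, y, z axes, in that order (R = Rz(yaw) Ry(pitch) Rx(roll)).
In Python, from plant import observe, capture, camera_model, hand_in gives the robot as it stands.
- The arm moves only by the shell command python3 -m creep 'ROWS' [FORCE]. ROWS is JSON, one flat list of numbers, 7 for each row, row after row: the shift along the world's x, y, z in mm, then the turn, a rotation vector about the world's x, y, z in rad, then the opening, from 0 (shut) to 1 (fully open). A call has 1 to 5 rows; each row shifts and turns the commanded pose from where the row before left it; what a row does not reach is not made up. A row lasts 1/12 s, in which the tool goes at most 41.7 mm and 7.16 degrees, less where a joint would pass 70% of its speed; a pose out of reach is approached as far as the arm can. A call is refused whole if a number of a shift passes 41.7 or a number of a turn 0.125, either way. A call with a gripper value outside its range is refused whole. The fingers move at their own pace and stop on an object; FORCE is the grip in N (left out, the last holds). Time passes only in rows, so rows that do not move let the fingers close. It gives the time, the measured TCP pose, the force, the opening and the grip force at its end, in the units of the state.
- observe(): the state, without advancing time (a new reading comes with each control period).
- capture(name): name is "scene" or "top" or "wrist"; returns (picture, depth): 384x512x3 uint8, red, green, blue; 384x512 float32, m along the optical axis (not along the pixel's ray), 0 where there is no reading.
- camera_model(name): a dict with "fx", "fy", "cx", "cy" (pixels), "world_from_camera" (4x4, takes a point from camera to world coordinates). Camera axes: x right, y up, looking along -z (the intrinsics and any distortion apply to the point x, -y, -z); pixel columns grow to the right and rows downward; lengths in m; the calibration is good to about 2 mm. The wrist camera is an equidistant fisheye: a pixel r from the principal point sees the ray r / f radians off the axis. A picture is of the moment at which its call begins: read the wrist's pose just before it. camera_model takes no time and is no camera call; for the wrist camera it gives the pose at the moment of the call.
- hand_in(): hands the job in; it is judged then, once.
The state is a dict: "time": time; "joints": joint angles; "joint_velocities": joint speeds; "effort": joint torques, N m; "tcp_pos": TCP position; "orientation": TCP orientation; "ft_force": force on the tool from outside, world axes, zero at the start; "torque": the same for the moment, N m; "gripper_width": finger opening in m; "gripper_force": force on a finger pad.
Only numpy, scipy, OpenCV 4.12 (cv2) and the standard library are available. Lean on these libraries where they do the work, as an engineer would, in place of code of your own. Each camera call takes 0.05 s, during which the arm holds its last target. There are 200 camera calls.

## Task

At the packing bench, first swivel and tilt the check camera by its orange fin so that it looks straight at the red pad in the middle of the blue cradle, and let go of it. Then pick up the cast offset lever by its balance point (the yellow band) and hold it level and still about 60 mm above the cradle, hub over the round seat and small eye over the fork, without it touching the cradle. Finish while still holding it there; leave the camera aimed and the tape gun, tape roll and carton where they are.

Things in the scene. Friction and masses are not known exactly. Their poses are not given: they have to be found in the camera images.
- lever: Loose cast aluminium lever, about 0.5 kg, lying flat: hub 56 mm dia, 44 high; straight arm 16 mm wide, from 12 to 34 mm above the underside; eye boss 32 mm dia, 40 high, 200 mm from the hub (centres). Yellow band round the arm = balance point, 63.5 mm from hub centre. Origin: at underside level below the balance point. x from hub to eye (starts pointing away from robot within 35 deg), z up
- lever_hub (a point): centre of the hub, level with the lever's underside
- lever_eye (a point): centre of the eye boss, level with the lever's underside
- lever_balance (a point): balance point of the lever: in the middle of its arm, under the yellow band, 23 mm above the lever's underside
- cradle: Cradle fixed to the bench: blue base plate 290 x 100 x 12 mm with, in a row, a black round seat (ring, 84 mm outside, 66 mm inside diameter), a red pad and a black two-pronged fork. Origin: on the bench surface, under the red pad's centre. x runs from the seat towards the fork (away from the robot, within about 15 degrees), z up
- red_pad (a point): centre of the top of the red round pad (32 mm diameter), 30 mm above the bench; the check camera is to look straight at it
- seat (a point): centre of the mouth of the round seat, 63.5 mm from the pad on the robot's side; 37 mm above the bench, the highest level of the cradle. The hub is held above it
- fork (a point): middle of the fork at the top of its prongs, 136.5 mm from the pad on the side away from the robot, 37 mm above the bench. The eye is held above it
- lens (a point): Front centre of the check camera's lens. White head 74 x 56 x 46 mm in a black yoke on a fixed stand (base 100 x 100 mm). It looks along -x of this frame (x points out of its back); z is the head's top side, y across it. The line of sight passes through the crossing of the swivel and tilt axes, 45 mm behind the lens (+x) and 150 mm above the bench
- fin (a point): Grip point in the orange fin on the head: 48 mm above the axes' crossing along the head's z. Fin 50 mm long (head's x), 10 mm thick (y), from 23 to 66 mm above the crossing (top 216 mm above the bench when level). Same axes as the lens frame. Gripped on its two faces, the head follows the gripper
- swivel (a joint): swivel of the camera's yoke about the upright axis (rad), anticlockwise from above positive, range -1.2 to 1.2; at 0 it looks roughly towards the robot's right (-y). Stays where it is left (about 0.1 N m to turn)
- tilt (a joint): tilt of the camera head in the yoke (rad): 0 looks level, positive looks down, range -0.35 to 0.9. Stays where it is left (about 0.14 N m to turn)
- tape_gun: bystander: loose red tape dispenser with a roll in it, 130 x 50 x 92 mm, origin at the centre of its underside; leave alone
- tape_roll: bystander: loose brown roll of tape lying flat, 100 mm diameter, 48 mm high, origin at the centre of its underside; leave alone
- carton: bystander: small closed carton 100 x 150 x 70 mm, origin at the centre of its underside; leave alone
- stand: Fixed stand of the check camera with the camera on it. Origin: on the bench under the upright swivel axis; at swivel 0 the camera looks along this frame's -x
There are look-alikes about, which are no part of the job. There is more than one size of the lever; the one meant has the size given above.

How it is judged:
By the outcome, as a careful person would: the job done as asked, in the order asked, and still so for the second after the job is handed in, while the arm keeps its last pose, push and grip.
It also fails if it takes over 72 s, if anything falls off the work surface, if the arm or the gripper's body presses on something with over 40 N, if the wrist force passes 120 N, or if a joint passes its speed limit or range.

## Working session

There is one attempt and no reset: what is moved stays moved. The work goes in short steps, Python scripts to look and compute and a shell command to move; the robot and the scene stay as the last step left them, time stands still between calls to the robot, and variables do not carry over. Pictures are saved under pics/ and viewed, at most 10 in all, crops included, and the job is handed in when it is done.

```bash
mkdir -p pics; ls; cat > h.py <<'E'
import numpy as np, cv2
from plant import observe, capture, camera_model
def world(name,px,depth,m=None):
    m=m or camera_model(name); px=np.atleast_2d(px).astype(float)
    x=(px[:,0]-m['cx'])/m['fx']*depth; y=(px[:,1]-m['cy'])/m['fy']*depth
    P=np.c_[x,-y,-depth*np.ones(len(px)),np.ones(len(px))]
    return (P@np.array(m['world_from_camera']).T)[:,:3]
def cloud(name,dep,m=None):
    v,u=np.mgrid[:384,:512]; return world(name,np.c_[u.ravel(),v.ravel()],dep.ravel(),m).reshape(384,512,3)
E
python3 - <<'E'
from h import *
for n in ('scene','top'):
    p,d=capture(n); m=camera_model(n); np.savez(f'{n}0.npz',p=p,d=d)
    cv2.imwrite(f'pics/{n}0.png',cv2.resize(p[:,:,::-1],(768,576),interpolation=cv2.INTER_CUBIC))
    print(n,{k:np.round(v,3) if k!='world_from_camera' else np.round(v,3).tolist() for k,v in m.items()})
print(observe())
E
```

```text
pics
scene {'fx': np.float64(359.741), 'fy': np.float64(359.741), 'cx': np.float64(257.71), 'cy': np.float64(189.678), 'world_from_camera': [[0.533, -0.506, 0.678, 1.27], [0.846, 0.321, -0.426, -0.537], [-0.002, 0.8, 0.599, 0.798], [0.0, 0.0, 0.0, 1.0]]}
top {'fx': np.float64(442.309), 'fy': np.float64(442.309), 'cx': np.float64(256.075), 'cy': np.float64(194.285), 'world_from_camera': [[0.003, 0.985, -0.175, 0.286], [-1.0, -0.0, -0.017, -0.092], [-0.017, 0.175, 0.984, 1.571], [0.0, 0.0, 0.0, 1.0]]}
{'time': 0.1, 'joints': array([-1.43160785e+00,  1.24431684e-01,  1.65157657e+00, -2.40853830e-05,
        1.36748637e+00, -8.25778852e-02]), 'joint_velocities': array([-0.00059087,  0.00124194, -0.0021175 ,  0.00044415,  0.00124974,
        0.00023289]), 'effort': array([ 1.05573028e-03, -4.18877292e+01, -3.61096108e+01,  7.76813691e-02,
        4.62127221e-02, -7.85470684e-05]), 'tcp_pos': array([ 0.14286531, -0.63349334,  0.21349215]), 'orientation': array([-3.13969522e+00, -1.33382348e-04,  2.21771124e-01]), 'ft_force': array([0.32399613, 0.11207906, 0.48093636]), 'torque': array([-0.0459361 ,  0.0219133 ,  0.04534777]), 'gripper_force': 0.0, 'gripper_width': 0.09504667341703915}
```

View pics/scene0.png

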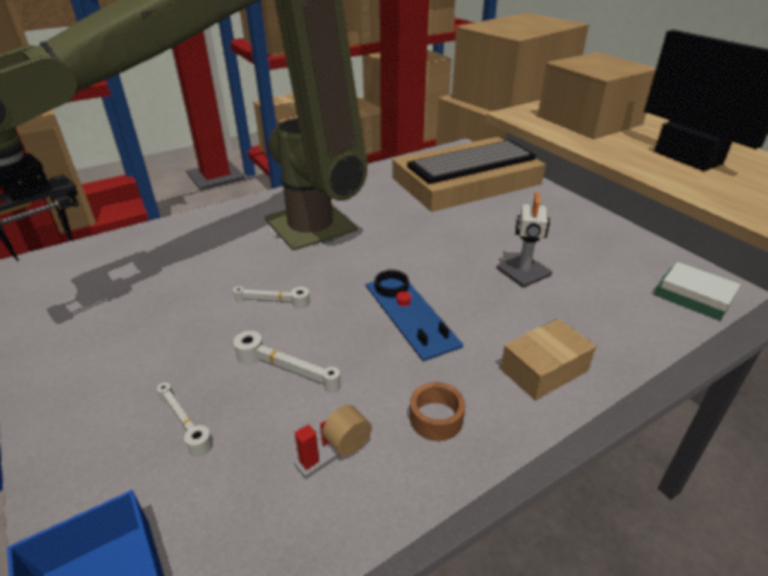

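View pics/top0.png

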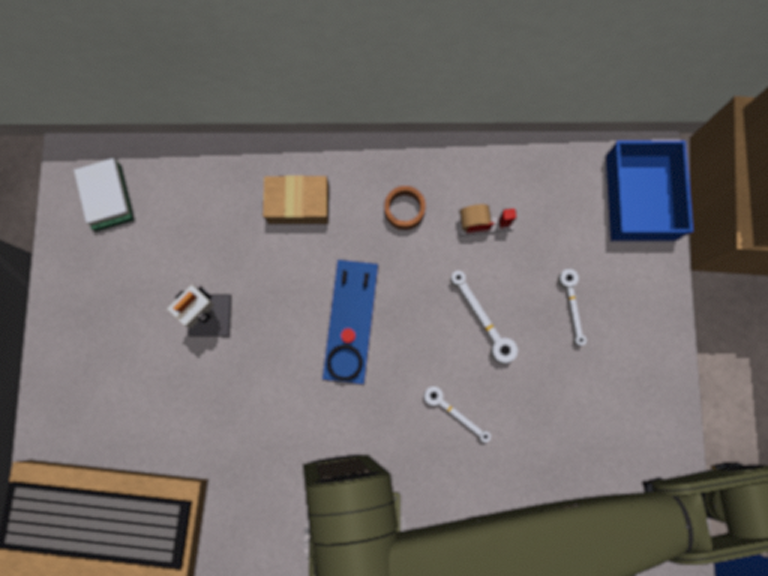

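The large lever has its hub at (505,350) and eye at (458,278) in the enlarged top view. The cradle pad is at (347,335), the seat at (345,362), and the camera's orange fin at about (185,301). Next I triangulate these across the two views.

```bash
cat >> h.py <<'E'
def rays(m,px):
    px=np.atleast_2d(px).astype(float); W=np.array(m['world_from_camera'])
    a=np.c_[(px[:,0]-m['cx'])/m['fx'],(px[:,1]-m['cy'])/m['fy']]
    if m.get('fish'):
        r=np.linalg.norm(a,axis=1,keepdims=True)+1e-12; D=np.c_[a/r*np.sin(r)*[1,-1],-np.cos(r)]
    else: D=np.c_[a*[1,-1],-np.ones(len(a))]
    D=D@W[:3,:3].T; return W[:3,3],D/np.linalg.norm(D,axis=1,keepdims=True)
def onplane(m,px,z):
    o,D=rays(m,px); return o+D*((z-o[2])/D[:,2])[:,None]
def tri(obs):
    A=np.zeros((3,3));b=np.zeros(3);L=[]
    for m,px in obs:
        o,D=rays(m,px);P=np.eye(3)-np.outer(D[0],D[0]);A+=P;b+=P@o;L.append((P,o))
    x=np.linalg.solve(A,b); return x,[round(float(np.linalg.norm(P@(x-o)))*1e3,1) for P,o in L]
def blobs(mask,amin=4):
    n,l,s,c=cv2.connectedComponentsWithStats(mask.astype(np.uint8),connectivity=8)
    return [(int(s[i,4]),c[i].round(2).tolist(),s[i,:4].tolist()) for i in range(1,n) if s[i,4]>=amin]
def masks(p):
    h=cv2.cvtColor(p,cv2.COLOR_RGB2HSV).astype(int);H,S,V=h[...,0],h[...,1],h[...,2]
    return dict(red=((H<4)|(H>175))&(S>170)&(V>90),orange=(H>4)&(H<17)&(S>150)&(V>120),yellow=(H>14)&(H<30)&(S>90)&(V>110),white=(S<40)&(V>150),blue=(H>100)&(H<120)&(S>150),dark=(V<45))
E
python3 - <<'E'
from h import *
for n in('scene','top'):
    z=np.load(n+'0.npz');p,d=z['p'],z['d'];k=masks(p);C=cloud(n,d)
    roi={'scene':(150,120,370,330),'top':(100,160,410,300)}[n]
    R=np.zeros((384,512),bool);R[roi[1]:roi[3],roi[0]:roi[2]]=1
    print(n)
    for c in k:
        if c=='blue':continue
        for b in blobs(k[c]&R,6)[:14]:
            u,v=map(lambda t:int(round(t)),b[1]); print(c,b,C[v,u].round(3))
E
```

```text
scene
red (62, [268.48, 198.06], [264, 194, 9, 9]) [0.461 0.013 0.03 ]
red (282, [204.48, 297.36], [197, 284, 15, 28]) [ 0.747 -0.361  0.075]
orange (26, [357.12, 135.38], [356, 129, 3, 15]) [0.524 0.333 0.21 ]
yellow (302, [297.65, 126.66], [279, 120, 48, 20]) [0.137 0.388 0.059]
yellow (25, [350.76, 121.72], [347, 120, 9, 5]) [0.162 0.694 0.014]
yellow (8, [344.25, 125.12], [342, 124, 6, 3]) [0.161 0.651 0.008]
yellow (10, [186.5, 197.0], [186, 195, 2, 5]) [ 0.293 -0.221  0.021]
yellow (806, [358.41, 235.25], [337, 214, 33, 49]) [0.787 0.108 0.071]
yellow (19, [181.26, 237.05], [180, 233, 4, 9]) [ 0.483 -0.316  0.033]
yellow (403, [227.75, 282.16], [216, 271, 28, 27]) [ 0.744 -0.294  0.083]
white (143, [355.79, 142.2], [348, 136, 17, 13]) [0.526 0.331 0.185]
white (102, [169.98, 193.76], [155, 190, 31, 7]) [ 0.252 -0.263  0.025]
white (80, [197.91, 194.32], [188, 191, 19, 8]) [ 0.319 -0.185  0.036]
white (157, [164.36, 226.03], [155, 220, 20, 14]) [ 0.422 -0.345  0.045]
white (43, [176.4, 232.56], [172, 230, 11, 7]) [ 0.463 -0.324  0.038]
white (258, [205.16, 243.15], [183, 233, 44
[... 1450 characters left out ...]
, 7]) [ 0.666 -0.272  0.003]
white (10, [405.2, 170.5], [403, 170, 6, 3]) [ 0.654 -0.604  0.003]
white (8, [209.5, 173.88], [208, 173, 4, 3]) [ 0.642  0.103 -0.004]
white (6, [286.33, 173.0], [285, 172, 3, 3]) [ 0.644 -0.174 -0.001]
white (310, [313.38, 194.64], [301, 172, 29, 46]) [ 0.557 -0.266  0.035]
dark (8, [137.0, 195.75], [134, 193, 6, 6]) [0.53  0.317 0.168]
dark (38, [137.47, 211.5], [132, 208, 10, 8]) [0.48  0.318 0.154]
dark (25, [226.8, 232.56], [220, 230, 16, 8]) [0.425 0.037 0.012]
dark (11, [336.36, 232.91], [335, 232, 4, 3]) [ 0.422 -0.341  0.047]
dark (6, [219.33, 244.5], [219, 242, 2, 6]) [0.384 0.062 0.035]
dark (13, [232.85, 251.0], [227, 248, 12, 5]) [0.36  0.013 0.043]
```

```bash
python3 -m creep '[25,30,14,0,0,0,1,25,30,14,0,0,0,1,25,30,14,0,0,0,1,25,30,14,0,0,0,1,25,30,14,0,0,0,1]'; python3 -m creep '[25,30,14,0,0,0,1,25,30,14,0,0,0,1,25,30,14,0,0,0,1,25,30,14,0,0,0,1,25,30,14,0,0,0,1]'; python3 -m creep '[0,0,0,0,0,0,1,0,0,0,0,0,0,1]'
cat >> h.py <<'E'
def wrist(tag):
    m=dict(camera_model('wrist'));m['fish']=1;p,d=capture('wrist');np.savez(tag+'.npz',p=p,d=d,**{k:np.array(v) for k,v in m.items() if k in('fx','fy','cx','cy','world_from_camera')})
    cv2.imwrite(f'pics/{tag}.png',cv2.resize(p[:,:,::-1],(768,576),interpolation=cv2.INTER_CUBIC)); return m,p,d
def load(tag):
    z=np.load(tag+'.npz');m={k:z[k] for k in('fx','fy','cx','cy','world_from_camera')};m['fish']=1;return m,z['p'],z['d']
def wpts(m,d,px):
    o,D=rays(m,px);W=np.array(m['world_from_camera']);px=np.round(np.atleast_2d(px)).astype(int)
    dd=d[px[:,1],px[:,0]];return o+D*(dd/(-(D@W[:3,2])))[:,None]
E
python3 - <<'E'
from h import *
m,p,d=wrist('w1');print(m['fx'],m['cx'],m['cy'],np.round(m['world_from_camera'],3).tolist());s=observe();print(s['tcp_pos'],s['orientation'])
E
```

```text
time: 0.52
tcp_pos: [0.2686, -0.4823, 0.2846]
orientation: [-3.141, 0.0, 0.221]
ft_force: [1.5, -0.2, 0.1]
gripper_width: 0.0952
gripper_force: 0.0
time: 0.93
tcp_pos: [0.3936, -0.3322, 0.3549]
orientation: [-3.141, 0.0, 0.222]
ft_force: [1.4, 0.1, -0.8]
gripper_width: 0.095
gripper_force: 0.0
time: 1.1
tcp_pos: [0.3941, -0.3329, 0.3555]
orientation: [3.14, -0.001, 0.226]
ft_force: [0.6, -0.4, -0.0]
gripper_width: 0.0954
gripper_force: 0.0
297.3186396354542 253.5960519186632 190.50244137865445 [[0.223, 0.94, 0.257, 0.466], [-0.975, 0.214, 0.061, -0.315], [0.002, -0.264, 0.964, 0.526], [0.0, 0.0, 0.0, 1.0]]
[ 0.39308232 -0.33372623  0.35435064] [3.14147318e+00 6.42802132e-04 2.23473733e-01]
```

View pics/w1.png

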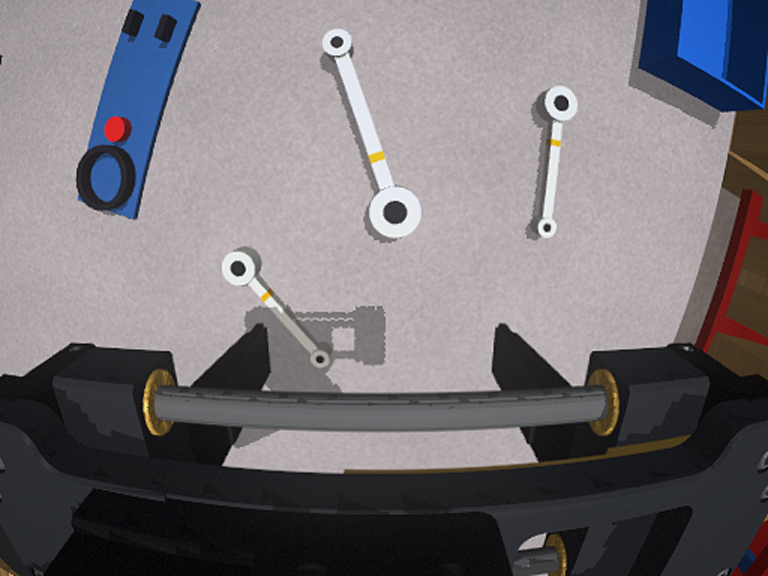

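w1 shows the large lever clearly: hub (395,212), eye (337,42), band (377,156). The cradle pad is at (117,129) and the seat at (105,178). I'll turn towards the camera fin and take a second view over the cradle on the way.

```bash
python3 -m creep '[0,39,3,0,0,0,1,0,39,3,0,0,0,1,0,39,3,0,0,0,1,0,39,3,0,0,0,1,0,39,3,0,0,0,1]' >/dev/null; python3 -m creep '[0,39,3,0,0,0.04,1,0,39,3,0,0,0.04,1,0,0,0,0,0,0,1]'
python3 - <<'E'
from h import *
m,p,d=wrist('w2')
for t in('w1','w2'):
    m,p,d=load(t);k=masks(p);print(t)
    for c in('red','yellow','orange'):
        for b in blobs(k[c],10): print(c,b,wpts(m,d,b[1])[0].round(4))
    b=[x for x in blobs(k['dark'],15) if x[0]<500]
    for x in b: print('dark',x,wpts(m,d,x[1])[0].round(4))
E
```

```text
time: 1.82
tcp_pos: [0.3925, -0.0573, 0.3756]
orientation: [-3.14, -0.001, 0.309]
ft_force: [0.3, -0.2, 0.3]
gripper_width: 0.0953
gripper_force: 0.0
w1
red (187, [76.51, 85.15], [70, 78, 17, 16]) [0.4587 0.0177 0.031 ]
red (997, [493.17, 185.26], [469, 128, 43, 107]) [ 0.4623 -1.5179 -0.56  ]
red (12, [510.08, 381.58], [508, 379, 4, 5]) [-0.1874 -1.496   0.074 ]
yellow (28, [370.0, 94.93], [367, 93, 7, 5]) [ 0.5466 -0.5064  0.0263]
yellow (90, [499.37, 109.61], [486, 97, 26, 23]) [ 0.7708 -1.2755 -0.4161]
yellow (62, [250.5, 104.29], [245, 101, 12, 8]) [ 0.4764 -0.3091  0.0334]
yellow (37, [177.51, 196.27], [174, 192, 8, 9]) [ 0.2928 -0.2168  0.0273]
yellow (17, [109.71, 250.41], [108, 247, 4, 9]) [ 0.414  -0.2785  0.4448]
yellow (149, [98.53, 269.09], [95, 248, 11, 42]) [ 0.4119 -0.2788  0.454 ]
yellow (115, [408.69, 269.77], [403, 248, 10, 42]) [ 0.4332 -0.3722  0.4545]
yellow (27, [375.44, 377.26], [374, 370, 3, 14]) [ 0.3824 -0.3848  0.4535]
yellow (25, [2.68, 381.68], [0, 379, 9, 5]) [-1.5552  1.0725 -0.3387]
dark (149, [88.39, 14.85], [81, 7, 15, 17]) [0.5944 0.0247 0.033 ]
da
[... 1438 characters left out ...]
yellow (38, [375.34, 375.0], [374, 366, 4, 18]) [ 0.3867 -0.1092  0.4735]
yellow (145, [7.08, 377.77], [0, 370, 17, 14]) [-1.6072  1.1408 -0.3397]
orange (128, [9.55, 22.74], [0, 11, 21, 26]) [0.5096 0.3508 0.2151]
orange (19, [27.47, 14.84], [22, 12, 12, 6]) [0.5262 0.3336 0.1971]
dark (131, [49.74, 16.52], [43, 7, 17, 18]) [0.5323 0.3172 0.161 ]
dark (27, [241.67, 33.26], [236, 25, 11, 15]) [0.5886 0.0274 0.0316]
dark (220, [48.56, 45.31], [34, 33, 27, 21]) [0.488  0.3211 0.1377]
dark (65, [196.0, 144.09], [190, 123, 22, 35]) [0.3755 0.0486 0.0113]
dark (30, [480.13, 134.93], [478, 132, 5, 7]) [ 0.5928 -0.4988  0.0345]
dark (19, [508.11, 313.42], [505, 311, 7, 5]) [ 0.4365 -0.1253  0.496 ]
```

View pics/w2.png

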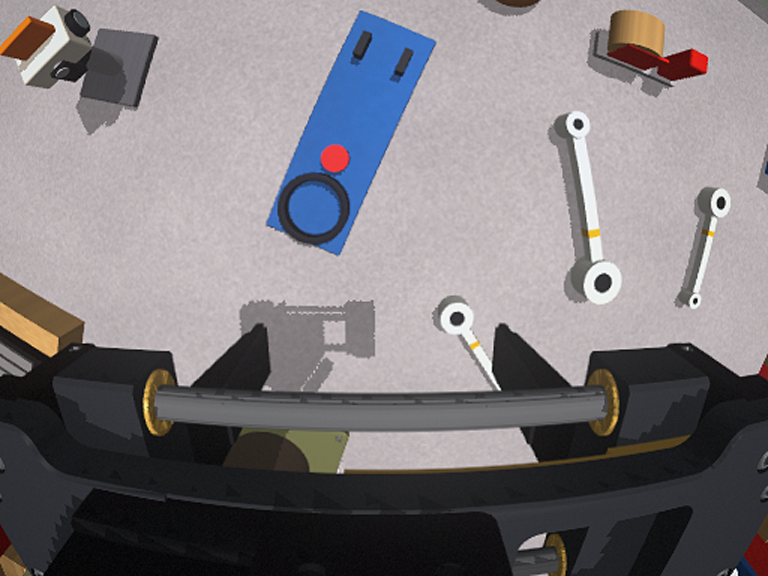

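w2 shows the cradle: pad (334,158), seat (314,208), prongs (362,44) and (403,61). The camera head is at the upper left, near (55,45). I'll go above the head for a close look.

```bash
for i in 1 2 3; do python3 -m creep '[7,23,-1,0,0,0.12,1,7,23,-1,0,0,0.12,1,7,23,-1,0,0,0.12,1,7,23,-1,0,0,0.12,1,7,23,-1,0,0,0.12,1]'>/dev/null; done;  python3 -m creep '[7,23,-1,0,0,0.12,1,0,0,0,0,0,0,1,0,0,0,0,0,0,1]'
python3 - <<'E'
from h import *
m,p,d=wrist('w3');k=masks(p)
for c in('yellow','orange'):
    for b in blobs(k[c],20): print(c,b,wpts(m,d,b[1])[0].round(4))
E
```

```text
time: 3.37
tcp_pos: [0.5063, 0.3051, 0.3573]
orientation: [-3.138, 0.0, 2.218]
ft_force: [-0.2, 0.8, -0.2]
gripper_width: 0.0953
gripper_force: 0.0
yellow (326, [87.73, 5.94], [69, 0, 36, 18]) [0.1096 0.355  0.0713]
yellow (108, [284.52, 161.15], [281, 151, 9, 19]) [0.5192 0.3419 0.2164]
yellow (111, [98.38, 271.14], [96, 250, 10, 40]) [0.4504 0.2983 0.4546]
yellow (115, [408.95, 271.08], [403, 251, 10, 39]) [0.5274 0.3579 0.456 ]
yellow (1343, [323.89, 299.42], [287, 285, 69, 28]) [0.7732 0.1723 0.0701]
yellow (35, [375.49, 375.49], [374, 366, 4, 18]) [0.5584 0.3176 0.455 ]
orange (311, [280.99, 141.7], [274, 123, 16, 47]) [0.5032 0.3561 0.2174]
```

View pics/w3.png

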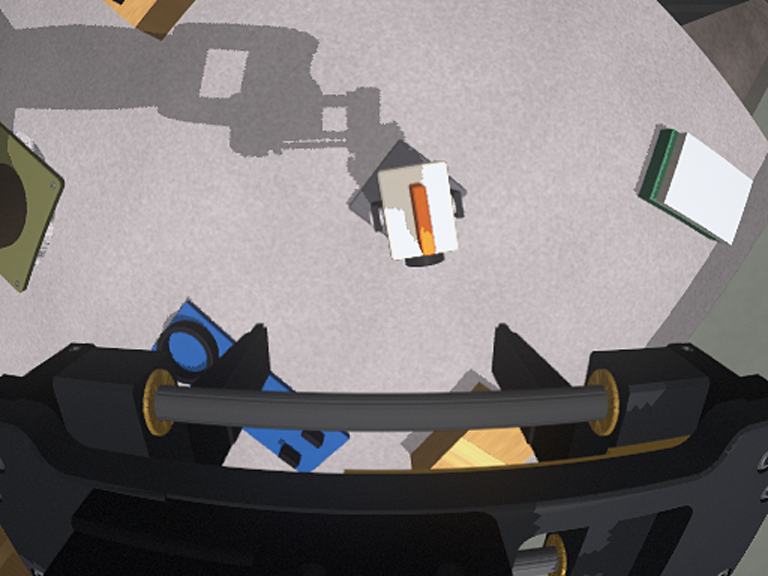

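w3 looks down on the head: fin about (421,218), lens at the lower edge (425,260), so it looks towards world +x,−y. Next I fit the fin and the head top from depth.

```bash
cat >> h.py <<'E'
def head(tag,lo=(0.40,0.24),hi=(0.62,0.45)):
    m,p,d=load(tag);v,u=np.mgrid[:384,:512];px=np.c_[u.ravel(),v.ravel()]
    P=wpts(m,d,px).reshape(384,512,3);k=masks(p)
    box=(P[...,0]>lo[0])&(P[...,0]<hi[0])&(P[...,1]>lo[1])&(P[...,1]<hi[1])
    F=P[box&(k['orange']|k['yellow'])&(P[...,2]>.195)&(P[...,2]<.26)]
    er=cv2.erode((box&(k['white']|((P[...,2]>.15)&~k['orange']&~k['yellow']))&(P[...,2]>.13)&(P[...,2]<.215)).astype(np.uint8),np.ones((3,3)))>0
    Wt=P[er]
    # head-top plane, RANSAC
    rng=np.random.default_rng(0);best=None
    for _ in range(300):
        a=Wt[rng.choice(len(Wt),3,replace=False)];n=np.cross(a[1]-a[0],a[2]-a[0]);l=np.linalg.norm(n)
        if l<1e-6:continue
        n/=l;i=abs((Wt-a[0])@n)<.0015
        if abs(n[2])>.6 and (best is None or i.sum()>best.sum()):best=i
    Q=Wt[best];c=Q.mean(0);n=np.linalg.svd(Q-c)[2][2];n*=np.sign(n[2])
    h=(F-c)@n;T=F[h>np.percentile(h,95)-.005];tc=T.mean(0);ax=np.linalg.svd(T-tc)[2][0]
    s=(T-tc)@ax;mid=tc+ax*(s.max()+s.min())/2
    ax=ax-n*(ax@n);ax/=np.linalg.norm(ax)
    cc=c+ax*0
    print(tag,'n',n.round(4),'planepts',len(Q),'top c',c.round(4),'fin axis',ax.round(4),'mid',mid.round(4),'len',round(s.max()-s.min(),4),'fin h over top',round(float(np.median((T-c)@n)),4))
    X=mid-n*.066;print(' crossing est',X.round(4),'fin az deg',np.degrees(np.arctan2(ax[1],ax[0])).round(2),'fin slope deg',np.degrees(np.arcsin(ax[2])).round(2))
    return n,ax,mid,X
E
python3 - <<'E'
from h import *
head('w3')
# cradle/lever two-view
(m1,p1,d1),(m2,p2,d2)=load('w1'),load('w2')
print('pad',tri([(m1,[76.51,85.15]),(m2,[222.9,105.17])]),'band',tri([(m1,[250.5,104.29]),(m2,[395.46,155.2])]))
def holes(m,p,d,lo,hi):
    g=cv2.cvtColor(p,cv2.COLOR_RGB2GRAY)
    n,l,s,c=cv2.connectedComponentsWithStats((g<95).astype(np.uint8))
    return [(s[i,4],c[i].round(2).tolist(),onplane(m,c[i],.042)[0].round(4).tolist()) for i in range(1,n) if 20<s[i,4]<400 and lo[0]<c[i][0]<hi[0] and lo[1]<c[i][1]<hi[1]]
print(holes(m1,p1,d1,(200,0),(300,170)));print(holes(m2,p2,d2,(360,60),(430,210)))
v,u=np.mgrid[:384,:512];px=np.c_[u.ravel(),v.ravel()]
P=wpts(m2,d2,px).reshape(384,512,3);k=masks(p2)
B=P[k['blue']&(P[...,2]<.03)&(P[...,2]>.004)&(P[...,0]<.7)&(P[...,0]>.3)&(abs(P[...,1])<.2)]
(c,s,a)=cv2.minAreaRect(B[:,:2].astype(np.float32)*1000);print('plate',c,s,a)
m=(P[...,0]>.3)&(P[...,0]<.7)&(abs(P[...,1]-.02)<.1)&(P[...,2]>.031)&(P[...,2]<.045)&~k['red']
S=P[m&(P[...,0]<.5)];F=P[m&(P[...,0]>.5)]
print('seat',cv2.minEnclosingCircle(S[:,:2].astype(np.float32)*1000),np.median(S[:,2]),'fork',cv2.minAreaRect(F[:,:2].astype(np.float32)*1000))
E
```

```text
w3 n [ 0.0095 -0.0116  0.9999] planepts 1831 top c [0.5031 0.3552 0.1734] fin axis [ 0.7328 -0.6803 -0.0149] mid [0.5078 0.3522 0.2162] len 0.05 fin h over top 0.0428
 crossing est [0.5072 0.353  0.1502] fin az deg -42.87 fin slope deg -0.85
pad (array([0.45808012, 0.01994811, 0.02770021]), [0.6, 0.6]) band (array([ 0.47607704, -0.30916213,  0.03431254]), [0.3, 0.3])
[(np.int32(45), [224.24, 27.71], [0.5927, -0.2391, 0.042]), (np.int32(179), [262.99, 141.11], [0.4221, -0.3424, 0.042])]
[(np.int32(358), [382.96, 119.27], [0.5278, -0.2562, 0.042]), (np.int32(31), [385.26, 82.48], [0.5926, -0.2386, 0.042]), (np.int32(42), [385.79, 190.0], [0.408, -0.3124, 0.042]), (np.int32(104), [401.47, 188.35], [0.4215, -0.344, 0.042])]
plate (494.4984130859375, 15.803497314453125) (98.64480590820312, 288.09796142578125) 83.66999053955078
seat ((413.16680908203125, 25.532651901245117), 60.512874603271484) 0.03707939619836165 fork ((592.954833984375, 4.730949401855469), (62.284366607666016, 29.804893493652344), 83.85105895996094)
```

```bash
python3 -m creep '[1,24,-30,0,0,0.0875,1,0,24,-30,0,0,0.0875,1,0,0,-30,0,0,0,1,0,0,-20,0,0,0,1,0,0,0,0,0,0,1]'; python3 - <<'E'
from h import *
wrist('w4');head('w4');s=observe();print(s['tcp_pos'].round(4),s['orientation'].round(4))
E
```

```text
time: 3.83
tcp_pos: [0.5041, 0.3516, 0.243]
orientation: [-3.131, -0.003, 2.394]
ft_force: [-0.8, -0.2, -0.5]
gripper_width: 0.0951
gripper_force: 0.0
w4 n [ 0.0099 -0.0099  0.9999] planepts 3972 top c [0.503  0.3573 0.1735] fin axis [ 0.7271 -0.6864 -0.014 ] mid [0.5076 0.353  0.2163] len 0.0493 fin h over top 0.0429
 crossing est [0.5069 0.3537 0.1503] fin az deg -43.35 fin slope deg -0.8
[0.5052 0.3523 0.2464] [-3.1355e+00 -1.4000e-03  2.3937e+00]
```

View pics/w4.png

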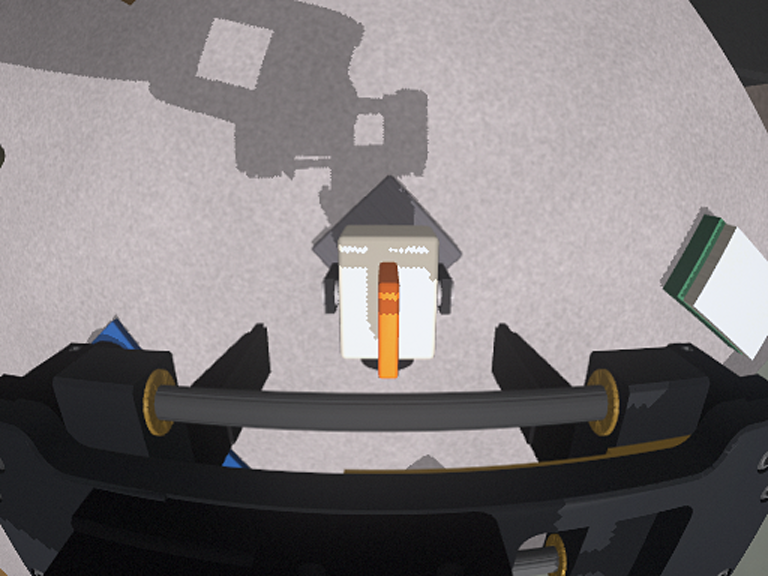

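w4: the fin (388,320) sits centred and parallel between the fingers. Descend and grip.

```bash
python3 -m creep '[2,1,-22,0,0,0,1,0,0,-22,0,0,0,1,0,0,-22,0,0,0,1,0,0,0,0,0,0,1,0,0,0,0,0,0,1]' ; python3 -m creep '[0,0,0,0,0,0,0.5,0,0,0,0,0,0,0.3,0,0,0,0,0,0,0,0,0,0,0,0,0,0,0,0,0,0,0,0,0]' 25; python3 -m creep '[0,0,0,0,0,0,0,0,0,0,0,0,0,0,0,0,0,0,0,0,0]'
```

```text
time: 4.3
tcp_pos: [0.5086, 0.355, 0.1847]
orientation: [3.141, 0.0, 2.395]
ft_force: [-0.1, 0.6, 0.9]
gripper_width: 0.0951
gripper_force: 0.0
time: 4.72
tcp_pos: [0.5083, 0.3562, 0.1847]
orientation: [3.14, 0.0, 2.397]
ft_force: [-0.2, -0.1, -0.3]
gripper_width: 0.0673
gripper_force: 0.0
time: 4.97
tcp_pos: [0.5079, 0.356, 0.1836]
orientation: [-3.141, -0.0, 2.397]
ft_force: [-0.5, 0.8, 0.1]
gripper_width: 0.0472
gripper_force: 0.0
```

```bash
python3 -m creep '[-1,-2,0,0,0,0,0,0,0,0,0,0,0,0,0,0,0,0,0,0,0,0,0,0,0,0,0,0,0,0,0,0,0,0,0]'; python3 -m creep '[0,0,0,0,0,0,0,0,0,0,0,0,0,0,0,0,0,0,0,0,0]'; python3 - <<'E'
from h import *
s=observe();print({k:np.round(s[k],4) for k in('time','tcp_pos','orientation','ft_force','gripper_width','gripper_force')})
E
```

```text
time: 5.38
tcp_pos: [0.5069, 0.3539, 0.1836]
orientation: [-3.142, -0.0, 2.397]
ft_force: [-0.4, -0.3, -0.3]
gripper_width: 0.0139
gripper_force: 0.0
time: 5.63
tcp_pos: [0.5068, 0.3537, 0.1837]
orientation: [-3.141, -0.0, 2.397]
ft_force: [-1.6, -0.8, 0.4]
gripper_width: 0.0096
gripper_force: 25.0
{'time': np.float64(5.6333), 'tcp_pos': array([0.5068, 0.3537, 0.1837]), 'orientation': array([-3.1408e+00, -1.0000e-04,  2.3967e+00]), 'ft_force': array([-1.5765, -0.8226,  0.4295]), 'gripper_width': np.float64(0.0096), 'gripper_force': np.float64(24.9952)}
```

```bash
python3 -m creep '[0,0,0,0,0,-0.05,0,0,0,0,0,0,-0.1,0,0,0,0,0,0,-0.1,0,0,0,0,0,0,-0.1,0,0,0,0,0,0,-0.1,0]' >/dev/null; python3 -m creep '[0,0,0,0,0,-0.1,0,0,0,0,0,0,-0.1,0,0,0,0,0,0,-0.1,0,0,0,0,0,0,-0.1,0,0,0,0,0,0,-0.1,0]'; python3 -m creep '[0,0,0,0,0,-0.02,0,0,0,0,0,0,0,0,0,0,0,0,0,0,0]'
```

```text
time: 6.47
tcp_pos: [0.5075, 0.354, 0.1837]
orientation: [3.14, -0.0, 1.442]
ft_force: [1.0, -0.7, -0.7]
gripper_width: 0.0098
gripper_force: 25.0
time: 6.72
tcp_pos: [0.5075, 0.354, 0.1837]
orientation: [3.14, -0.001, 1.428]
ft_force: [2.6, 0.0, -1.3]
gripper_width: 0.01
gripper_force: 25.0
```

```bash
python3 -m creep '[-0.3,-1.8,0,0.054,-0.008,0,0,-0.5,-3.6,-0.4,0.108,-0.016,0,0,-0.5,-3.6,-0.9,0.108,-0.016,0,0,-0.3,-1.9,-0.5,0.055,-0.008,0,0,0,0,0,0,0,0,0]'; python3 -m creep '[0,0,0,0,0,0,0,0,0,0,0,0,0,0]'; python3 - <<'E'
from h import *
from scipy.spatial.transform import Rotation as R
wrist('w5');s=observe();r=R.from_euler('xyz',s['orientation']).as_matrix();print(s['tcp_pos'].round(4),r.round(4).tolist())
# tool x = head x (out of back) -> looks along -tool x
u=-r[:,0];g=s['tcp_pos']-.019*r[:,2];c=s['tcp_pos']-.019*r[:,2]+r[:,2]*.0515
print('look',np.degrees(np.arctan2(u[1],u[0])),np.degrees(-np.arcsin(u[2])),'crossing',c.round(4))
E
```

```text
time: 7.13
tcp_pos: [0.5058, 0.3427, 0.1821]
orientation: [3.139, -0.334, 1.425]
ft_force: [4.2, 4.8, -4.5]
gripper_width: 0.0101
gripper_force: 25.0
time: 7.3
tcp_pos: [0.5059, 0.3431, 0.1822]
orientation: [3.139, -0.329, 1.427]
ft_force: [2.6, 0.4, -1.6]
gripper_width: 0.0099
gripper_force: 25.0
[0.5059 0.3431 0.1822] [[0.1349, 0.9897, 0.0485], [0.9368, -0.1433, 0.3193], [0.3229, 0.0023, -0.9464]]
look -98.19470024473037 18.84001856069807 crossing [0.5074 0.3535 0.1515]
```

View pics/w5.png

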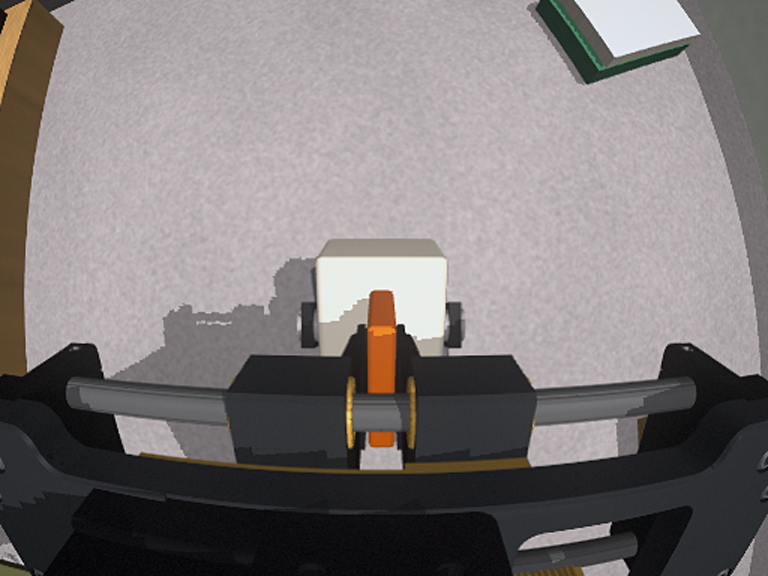

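w5: the fin is held at (382,370) and the head has turned with the gripper. I'll measure its actual attitude.

```bash
python3 - <<'E'
from h import *
n,ax,mid,X=head('w5')
m,p,d=load('w5');k=masks(p);o=k['orange']
for b in blobs(o,30):print(b,wpts(m,d,b[1])[0].round(4))
print('tilt from normal',np.degrees(np.arccos(n[2])),'az of normal',np.degrees(np.arctan2(n[1],n[0])))
t=np.array([.4581,.0197,.0300])-[.507,.3535,.1502];print('want az',np.degrees(np.arctan2(t[1],t[0])),'tilt',np.degrees(np.arctan2(-t[2],np.hypot(*t[:2]))))
E
```

```text
w5 n [-0.0505 -0.3249  0.9444] planepts 3895 top c [0.509  0.3653 0.1791] fin axis [-0.1372 -0.9344 -0.3288] mid [0.5041 0.3319 0.2126] len 0.0502 fin h over top 0.0428
 crossing est [0.5074 0.3533 0.1503] fin az deg -98.36 fin slope deg -19.19
(1202, [253.91, 228.48], [245, 194, 19, 68]) [0.5066 0.3491 0.2189]
(165, [253.95, 292.39], [246, 288, 17, 10]) [0.5014 0.3127 0.2063]
tilt from normal 19.194604570420054 az of normal -98.83042800179642
want az -98.33425748506176 tilt 19.610627578777873
```

```bash
python3 -m creep '[0,-0.4,0,0.009,-0.001,0,0,0,0,0,0,0,0,0,0,0,0,0,0,0,0]'; python3 - <<'E'
from h import *
wrist('w6');head('w6')
E
```

```text
time: 7.6
tcp_pos: [0.5058, 0.3428, 0.1821]
orientation: [3.14, -0.338, 1.427]
ft_force: [4.4, 1.8, -1.2]
gripper_width: 0.01
gripper_force: 25.0
w6 n [-0.0472 -0.3347  0.9411] planepts 3927 top c [0.5093 0.3649 0.1792] fin axis [-0.1373 -0.9311 -0.338 ] mid [0.504  0.3313 0.2123] len 0.0497 fin h over top 0.0428
 crossing est [0.5071 0.3534 0.1502] fin az deg -98.39 fin slope deg -19.76
```

```bash
python3 -m creep '[0,0,0,0,0,0,0.4,0,0,0,0,0,0,0.4,0,0,0,0,0,0,0.4,0,0,0,0,0,0,0.4,0,0,0,0,0,0,0.4]'; python3 -m creep '[-0.5,-3,9,0,0,0,0.4,-1,-6.5,19,0,0,0,0.4,-2,-10,30,0,0,0,0.4,-2,-10,30,0,0,0,0.4,0,0,0,0,0,0,0.4]';  python3 - <<'E'
from h import *
wrist('w7');head('w7')
E
```

```text
time: 8.07
tcp_pos: [0.5049, 0.3426, 0.1816]
orientation: [-3.141, -0.337, 1.427]
ft_force: [-0.4, 0.8, -0.4]
gripper_width: 0.0355
gripper_force: 0.0
time: 8.48
tcp_pos: [0.5026, 0.3131, 0.2789]
orientation: [3.129, -0.343, 1.43]
ft_force: [-0.0, 0.5, 1.6]
gripper_width: 0.0383
gripper_force: 0.0
w7 n [-0.0513 -0.3391  0.9393] planepts 2828 top c [0.5062 0.3508 0.1739] fin axis [-0.1284 -0.9305 -0.343 ] mid [0.5043 0.3315 0.2124] len 0.0491 fin h over top 0.0428
 crossing est [0.5077 0.3538 0.1504] fin az deg -97.86 fin slope deg -20.06
```

```bash
python3 -m creep '[0,0,30,-0.1,0.015,0,0.6,0,0,30,-0.1,0.015,0,1,0,0,10,-0.1,0.015,0,1,0,0,0,-0.035,0.005,0,1,0,0,0,0,0,0,1]'; python3 -m creep '[0,0,0,0,0,0,1,0,0,0,0,0,0,1]'; python3 - <<'E'
from h import *
for t in('w8','w8b'): wrist(t);head(t)
m,p,d=load('w8');k=masks(p)
for b in blobs(k['red'],20):print(b,wpts(m,d,b[1])[0].round(4))
E
```

```text
time: 8.95
tcp_pos: [0.4998, 0.3148, 0.3402]
orientation: [-3.141, 0.001, 1.429]
ft_force: [0.0, 0.2, -0.6]
gripper_width: 0.0657
gripper_force: 0.0
time: 9.12
tcp_pos: [0.4993, 0.3126, 0.3382]
orientation: [-3.138, 0.002, 1.426]
ft_force: [-0.5, -0.1, 0.6]
gripper_width: 0.0789
gripper_force: 0.0
w8 n [-0.0523 -0.3388  0.9394] planepts 1987 top c [0.507  0.352  0.1743] fin axis [-0.134  -0.9298 -0.3428] mid [0.504  0.3318 0.2125] len 0.0496 fin h over top 0.0429
 crossing est [0.5074 0.3542 0.1505] fin az deg -98.2 fin slope deg -20.05
w8b n [-0.0515 -0.3401  0.939 ] planepts 2016 top c [0.5068 0.3519 0.1743] fin axis [0.1325 0.9296 0.3439] mid [0.5041 0.3317 0.2126] len 0.0495 fin h over top 0.0429
 crossing est [0.5075 0.3542 0.1506] fin az deg 81.89 fin slope deg 20.12
(214, [254.49, 304.1], [247, 296, 16, 17]) [0.4578 0.0257 0.0306]
```

The camera stays aimed: fin azimuth −98.2° against −98.4° wanted, tilt 20.0° against 19.6°, so about 3 mm off on a 32 mm pad. Now to the lever.

```bash
python3 -m creep '[-1,-20,0,0,0,0,0.6,-1,-39,0,0,0,0,0.6,-2,-39,0,0,0,-0.11,0.6,-2,-39,0,0,0,-0.11,0.6,-2,-39,0,0,0,-0.11,0.6]' >/dev/null; python3 -m creep '[-2,-39,0,0,0,-0.11,0.6,-2,-39,0,0,0,-0.11,0.6,-2,-39,0,0,0,-0.11,0.6,-2,-39,0,0,0,-0.11,0.6,-2,-39,0,0,0,-0.11,0.6]' >/dev/null;  python3 -m creep '[-2,-39,0,0,0,0,0.6,-2,-39,0,0,0,0,0.6,-2,-39,-5,0,0,0,0.6,0,-39,-15,0,0,0,0.6,0,-39,-25,0,0,0,0.6]'; python3 -m creep '[0,-39,-25,0,0,0,0.6,0,-20,-20,0,0,0,0.6,0,0,0,0,0,0,0.6,0,0,0,0,0,0,0.6]'
python3 - <<'E'
from h import *
m,p,d=wrist('w9');s=observe();print(s['tcp_pos'].round(4),s['orientation'].round(4))
k=masks(p)
for b in blobs(k['yellow'],20):print('y',b,wpts(m,d,b[1])[0].round(4))
v,u=np.mgrid[:384,:512];P=wpts(m,d,np.c_[u.ravel(),v.ravel()]).reshape(384,512,3)
q=(P[...,2]>.008)&(P[...,2]<.06)&(P[...,0]>.37)&(P[...,0]<.65)&(P[...,1]>-.40)&(P[...,1]<-.18)
for nm,sel in(('top>36',q&(P[...,2]>.0365)),('arm',q&(P[...,2]>.028)&(P[...,2]<.036))):
    n,l,st,c=cv2.connectedComponentsWithStats(sel.astype(np.uint8))
    for i in range(1,n):
        if st[i,4]>60:
            A=P[l==i];print(nm,st[i,4],c[i].round(1),cv2.minEnclosingCircle(A[:,:2].astype(np.float32)*1e3) if nm!='arm' else cv2.minAreaRect(A[:,:2].astype(np.float32)*1e3),np.median(A[:,2]).round(4))
E
```

```text
time: 10.47
tcp_pos: [0.4756, -0.2521, 0.2993]
orientation: [3.138, -0.001, 0.544]
ft_force: [0.9, -0.4, -0.3]
gripper_width: 0.057
gripper_force: 0.0
time: 10.8
tcp_pos: [0.4743, -0.3042, 0.2527]
orientation: [-3.136, 0.002, 0.544]
ft_force: [-0.1, -0.1, 0.5]
gripper_width: 0.0573
gripper_force: 0.0
[ 0.4753 -0.3039  0.2547] [-3.1395e+00  9.0000e-04  5.4520e-01]
y (196, [359.47, 4.38], [345, 0, 26, 14]) [ 0.7215 -0.3026  0.0793]
y (103, [258.94, 167.47], [253, 164, 13, 8]) [ 0.4766 -0.3093  0.0357]
y (33, [394.58, 195.15], [391, 192, 8, 7]) [ 0.5469 -0.5059  0.0264]
y (32, [509.0, 222.03], [506, 218, 6, 10]) [ 0.7663 -1.3528 -0.417 ]
y (172, [153.78, 271.9], [151, 251, 8, 44]) [ 0.4849 -0.2635  0.3507]
y (27, [161.96, 254.52], [161, 250, 4, 10]) [ 0.4863 -0.263   0.3423]
y (130, [353.72, 274.58], [349, 253, 8, 42]) [ 0.5148 -0.3138  0.3513]
y (139, [499.2, 380.39], [487, 375, 25, 9]) [ 0.2497 -1.596  -0.0795]
top>36 482 [258.8  63.5] ((592.822998046875, -238.94717407226562), 16.3095645904541) 0.0405
top>36 1315 [258.8 213.9] ((422.4201354980469, -341.84869384765625), 28.76911735534668) 0.0446
arm 1477 [258.8 135.1] ((506.6487121582031, -287.6411437988281), (172.91018676757812, 48.26689529418945), 32.86437225341797) 0.0344
```

View pics/w9.png

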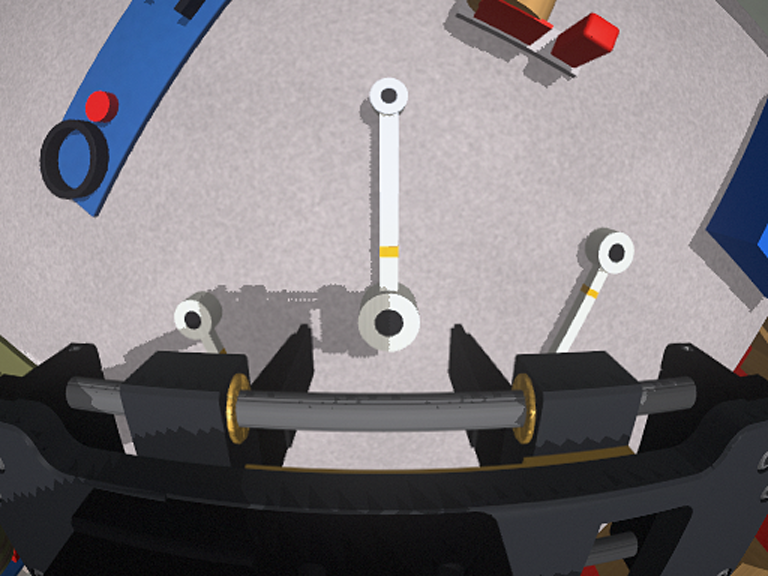

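w9: hub (388,322), band (388,252), eye (388,96), parallel to the tool's x axis. I'll go down to the band.

```bash
python3 -m creep '[1.5,-5,-30,0,0,0,0.6,0,0,-40,0,0,0,0.6,0,0,-40,0,0,0,0.6,0,0,-40,0,0,0,0.6,0,0,-35,0,0,0,0.6]'; python3 -m creep '[0,0,-25,0,0,0,0.6,0,0,-18,0,0,0,0.6,0,0,0,0,0,0,0.6,0,0,0,0,0,0,0.6]'
```

```text
time: 11.27
tcp_pos: [0.4782, -0.3079, 0.07]
orientation: [3.14, -0.0, 0.548]
ft_force: [-0.9, -0.2, -0.3]
gripper_width: 0.0569
gripper_force: 0.0
time: 11.6
tcp_pos: [0.478, -0.3082, 0.0279]
orientation: [-3.141, 0.001, 0.548]
ft_force: [0.0, 0.0, 0.8]
gripper_width: 0.057
gripper_force: 0.0
```

```bash
python3 -m creep '[-1,-1,-12,0,0,-0.004,0.6,0,0,-9.5,0,0,0,0.6,0,0,0,0,0,0,0.4,0,0,0,0,0,0,0.2,0,0,0,0,0,0,0]' 45; python3 -m creep '[0,0,0,0,0,0,0,0,0,0,0,0,0,0,0,0,0,0,0,0,0,0,0,0,0,0,0,0,0,0,0,0,0,0,0]';python3 -m creep '[0,0,0,0,0,0,0,0,0,0,0,0,0,0]'
```

```text
time: 12.02
tcp_pos: [0.4767, -0.3101, 0.0059]
orientation: [-3.141, 0.001, 0.543]
ft_force: [0.5, -0.1, 0.3]
gripper_width: 0.0423
gripper_force: 0.0
time: 12.43
tcp_pos: [0.4764, -0.31, 0.0057]
orientation: [-3.141, 0.001, 0.543]
ft_force: [0.2, 0.7, 1.9]
gripper_width: 0.0158
gripper_force: 45.0
time: 12.6
tcp_pos: [0.4765, -0.31, 0.0057]
orientation: [-3.141, 0.001, 0.543]
ft_force: [-1.2, -0.1, 1.7]
gripper_width: 0.016
gripper_force: 45.0
```

```bash
python3 -m creep '[0,0,8,0,0,0,0,0,0,20,0,0,0,0,0,0,30,0,0,0,0,0,0,30,0,0,0,0,0,0,30,0,0,0,0]'; python3 -m creep '[0,0,20,0,0,0,0,0,0,7,0,0,0,0,0,0,0,0,0,0,0]'; python3 - <<'E'
from h import *
wrist('w10')
s=observe();print(s['tcp_pos'].round(4),s['orientation'].round(4),s['ft_force'].round(2),s['torque'].round(3))
E
```

```text
time: 13.02
tcp_pos: [0.4751, -0.309, 0.1231]
orientation: [-3.138, 0.002, 0.542]
ft_force: [0.4, 0.1, -4.9]
gripper_width: 0.0157
gripper_force: 45.0
time: 13.27
tcp_pos: [0.477, -0.3105, 0.1522]
orientation: [3.139, -0.0, 0.542]
ft_force: [-0.0, -1.2, -5.4]
gripper_width: 0.0157
gripper_force: 45.0
[ 0.4761 -0.3097  0.1499] [-3.1405e+00  1.2000e-03  5.4250e-01] [ 0.28  0.38 -5.78] [ 0.044 -0.017 -0.012]
```

View pics/w10.png

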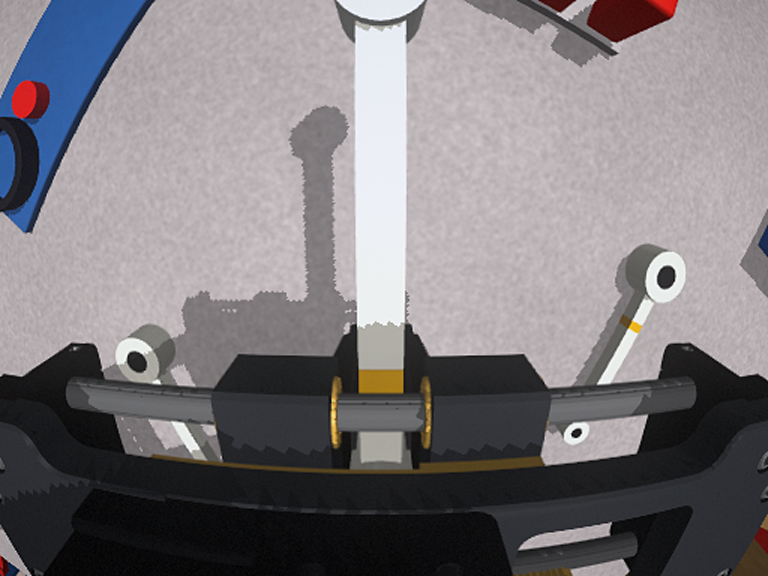

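w10: the lever hangs in the grip with the band at (381,381) between the pads. I'll carry it to the cradle.

```bash
python3 -m creep '[-1,12,0,0,0,-0.02,0,-1,25,0,0,0,-0.05,0,-2,33,0,0,0,-0.065,0,-2,33,0,0,0,-0.065,0,-2,33,0,0,0,-0.065,0]' >/dev/null; python3 -m creep '[-2,33,0,0,0,-0.065,0,-2,33,0,0,0,-0.065,0,-2,33,0,0,0,-0.065,0,-2,33,0,0,0,-0.065,0,-1,28,0,0,0,-0.06,0]' >/dev/null; python3 -m creep '[-1,22,-5,0,0,-0.042,0,-1,12,-12,0,0,-0.025,0,0,0,-16,0,0,0,0,0,0,-10,0,0,0,0,0,0,-5,0,0,0,0]'; python3 -m creep '[0,0,0,0,0,0,0,0,0,0,0,0,0,0,0,0,0,0,0,0,0]'
cat > chk.py <<'E'
from h import *
import sys
t=sys.argv[1];m,p,d=wrist(t);s=observe();print(s['tcp_pos'].round(4),s['orientation'].round(4))
v,u=np.mgrid[:384,:512];P=wpts(m,d,np.c_[u.ravel(),v.ravel()]).reshape(384,512,3);k=masks(p)
A=P[(abs(u-256)<12)&(v>25)&(v<205)&(P[...,2]>.11)&(P[...,2]<.16)]
c=A.mean(0);V=np.linalg.svd(A-c)[2];n=V[2]*np.sign(V[2][2]);print('arm plane n',n.round(4),'c',c.round(4),'axis',(V[0]*np.sign(V[0][0])).round(4),len(A))
for n in('scene','top'):
    pp,dd=capture(n);np.savez(f'{t}_{n}.npz',p=pp,d=dd);C=cloud(n,dd)
    q=(C[...,2]>.125)&(C[...,2]<.155)&(C[...,0]>.33)&(C[...,0]<.68)&(abs(C[...,1])<.13)&masks(pp)['white']
    nn,l,st,cc=cv2.connectedComponentsWithStats(q.astype(np.uint8))
    for i in range(1,nn):
        if st[i,4]>15:
            B=C[l==i];print(n,st[i,4],cc[i].round(1),B.mean(0).round(4),B.min(0).round(3),B.max(0).round(3))
    z=(C[...,2]>.1)&(C[...,2]<.17)&(C[...,0]>.56)&(C[...,0]<.64)&(abs(C[...,1])<.06)
    B=C[z];print(n,'eye region',B.mean(0).round(4) if len(B) else None,cv2.minEnclosingCircle(B[:,:2].astype(np.float32)*1e3) if len(B) else '')
E
python3 chk.py w11
```

```text
time: 14.57
tcp_pos: [0.4543, 0.0204, 0.0981]
orientation: [-3.141, 0.009, -0.109]
ft_force: [0.3, -0.6, -4.5]
gripper_width: 0.016
gripper_force: 45.0
time: 14.82
tcp_pos: [0.4579, 0.0196, 0.1029]
orientation: [-3.141, 0.0, -0.11]
ft_force: [0.1, -0.8, -3.7]
gripper_width: 0.0156
gripper_force: 45.0
[0.4581 0.0196 0.1033] [-3.1407e+00 -4.0000e-04 -1.1030e-01]
arm plane n [-9.e-04 -1.e-04  1.e+00] c [0.5297 0.0109 0.1317] axis [ 9.938e-01 -1.108e-01  9.000e-04] 4101
scene 146 [282.6 186.8] [0.5469 0.0083 0.1337] [ 0.468 -0.012  0.129] [0.61  0.022 0.141]
scene eye region [ 0.5954 -0.0011  0.1262] ((586.957763671875, 4.813850402832031), 25.98150062561035)
top 106 [234.1 183.5] [0.5777 0.0051 0.1358] [ 0.542 -0.011  0.125] [0.611 0.019 0.146]
top eye region [0.5866 0.0027 0.1351] ((585.544921875, 4.258727073669434), 25.360502243041992)
```

```bash
python3 - <<'E'
from h import *
for n in('scene','top'):
    z=np.load(f'w11_{n}.npz');p,C=z['p'],cloud(n,z['d'])
    q=(C[...,2]>.1345)&(C[...,2]<.145)&(C[...,0]>.56)&(C[...,0]<.64)&(abs(C[...,1])<.06);B=C[q]
    print(n,len(B),B.mean(0).round(4),cv2.minEnclosingCircle(B[:,:2].astype(np.float32)*1e3))
    cv2.imwrite(f'pics/f_{n}.png',cv2.resize(p[90:300,120:400,::-1] if n=='scene' else p[100:300,60:380,::-1],None,fx=2.4,fy=2.4,interpolation=cv2.INTER_CUBIC))
m,p,d=load('w11');v,u=np.mgrid[:384,:512];P=wpts(m,d,np.c_[u.ravel(),v.ravel()]).reshape(384,512,3)
q=(P[...,2]>.134)&(P[...,2]<.145)&(P[...,0]>.55)&(P[...,0]<.65)&(abs(P[...,1])<.05);B=P[q]
print('w',len(B),B.min(0),B.max(0),'rows',v[q].min())
E
```

```text
scene 66 [0.5951 0.0022 0.1376] ((595.1631469726562, 3.048353433609009), 16.917394638061523)
top 77 [0.5909 0.0029 0.1389] ((585.8641357421875, 3.838085651397705), 23.930147171020508)
w 687 [ 0.57711482 -0.00795845  0.13402563] [0.5866168  0.01956856 0.13985239] rows 0
```

View pics/f_scene.png

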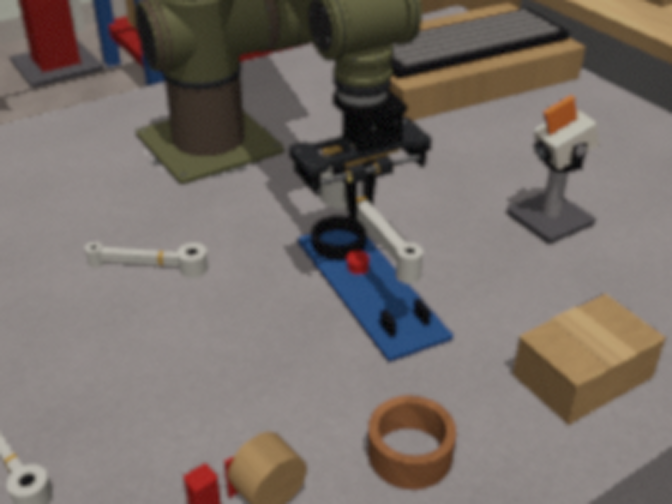

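The final view shows the lever level above the cradle with its eye (410,250) over the fork. The camera at (565,135) still faces the cradle and the bystanders are in place. The eye measures about (0.594, 0.003) against the fork at (0.593, 0.005).

```bash
python3 -m creep '[0,0,0,0,0,0,0,0,0,0,0,0,0,0]'; python3 -c "from plant import hand_in; print(hand_in())"
```

```text
time: 15.13
tcp_pos: [0.4577, 0.02, 0.1029]
orientation: [-3.141, 0.0, -0.11]
ft_force: [-1.1, -0.0, -4.8]
gripper_width: 0.0158
gripper_force: 45.0
the job is handed in; nothing more can be done
None
```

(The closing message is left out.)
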